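# Stow the sample carrier in the sprung bay under the shelf

### The arm

A 6-joint arm with a two-finger parallel gripper is mounted at the origin on the work surface. World frame = base frame: x ahead of the robot, y to its left, z up, the work surface at z = 0. Lengths are in m, angles in degrees, forces in N, time in s.
With the tool pointing down it reaches from about 0.4 to 0.825 m from the base axis. Payload 7 kg.
Tool frame: the origin (TCP) lies between the finger pads; the fingertips stand 19 mm ahead of it and the grasp point (between the pads) is the TCP; z points along the fingers, y is the line along which they close (so a half turn about z gives the same grasp; the last joint's range is limited). The gripper opens to 88 mm and grips with 3 to 60 N. Pads are 19 mm wide; open, the fingers measure 130 mm over their backs; the gripper's body (78 mm by 193 mm) begins 47 mm behind the grasp point.
Start: joints at [-54.368, 20.546, 0.682, 0, -70.136, -16.507], TCP at [0.221, -0.638, 0.246] pointing down, gripper open.
Joint ranges: [-176.03, 176.03], [-82.01, 121.73], [-58.28, 71.71], [-173.87, 95.51], [-174.79, -0.11], [-173.66, 173.66]. Speed limits (degrees/s): [136.94, 136.94, 172.46, 180, 180, 180].

### API

Orientations are given as [roll, pitch, yaw] about the fixed x, y, z axes, in that order (R = Rz(yaw) Ry(pitch) Rx(roll)).
In Python, from plant import get_obs, snapshot, close_job, spot_in, spot_point gives the robot as it stands.
- The arm moves only by the tool play_rows, never from a script. Its argument "plan" is a list of rows, each a list of 6 numbers: the shift along the tool's x, y, z in cm, then the turn, a rotation vector about the tool's x, y, z in degrees. A call has 1 to 20 rows; each row shifts and turns the commanded pose from where the row before left it, along the tool's axes as they then stand; what a row does not reach is not made up. A row lasts 1/12 s, in which the tool goes at most 41.7 mm and 7.16 degrees, less where a joint would pass 70% of its speed; a pose out of reach is approached as far as the arm can. A call is refused whole if a number of a shift passes 4.17 or a number of a turn 7.16, either way. A call with a gripper value outside its range is refused whole. "grip" is the finger opening in cm, from 0 to 8.76, set as the call begins (left out, the last holds). The fingers move at their own pace and stop on an object; the grip force is fixed at half the most. Time passes only in rows, so rows that do not move let the fingers close. It gives the time, the measured TCP pose, the force, the opening and the grip force at its end, in the units of the state.
- get_obs(): the state, without advancing time (a new reading comes with each control period).
- snapshot(name): name is "side" or "top" or "wrist"; returns a dict with "frame" (420x560x3 uint8, red, green, blue), "fx", "fy", "cx", "cy" (pixels), "position" and "attitude" of the camera in the world. Camera axes: x right, y down, z forward; pixel columns grow to the right and rows downward; lengths in m; the calibration is good to about 2 mm. A picture is of the moment at which its call begins. There is no depth.
- close_job(): hands the job in; it is judged then, once.
Trained networks look in the newest picture that a camera, given by its name, has taken for a name from the list of things; names that differ only in an ending like _2 or _b are one class to them, and where a whole thing is asked for, a point or a joint stands for the part that bears it (a point fixed in the world has none). Each returns a list of dicts, best first, with "score" (0 to 1); they miss things now and then, are a little off and sometimes report something else, mostly with a low value. They report only what shows in the picture. A call takes as long as a camera call. They do not tell look-alikes from the thing itself.
- spot_in(camera, thing): "position" ([x, y, z] in m, in world coordinates, good to about 4 mm: the middle of the surface that is visible of it).
- spot_point(camera, thing): "position" ([x, y, z] in m, in world coordinates, good to about 4 mm: a listed point, or the origin of a listed thing).
The state is a dict: "clock": time; "joint_pos": joint angles; "qvel": joint speeds; "tau": joint torques, N m; "tool_pos": TCP position; "orientation": TCP orientation; "force": force on the tool from outside, world axes, zero at the start; "moment": the same for the moment, N m; "opening": finger opening in m; "gripper_force": force on a finger pad.
Only numpy, scipy, OpenCV 4.12 (cv2) and the standard library are available. Lean on these libraries where they do the work, as an engineer would, in place of code of your own. Each camera call takes 0.05 s, during which the arm holds its last target. There are 200 camera calls.

### The job

Stow the white sample carrier in the steel bay under the shelf, flat on the table: by its handle, push it gently, nose first (handle end last), in through the mouth against the sprung bar at the back until it is past the lip, then shift it sideways behind the lip until it is fully home against the side wall, and let go so that the spring holds it there. How deep the lip and the bar are set is unknown, so feel for it. Do not knock or lean on the bay, and leave the bottle, roll and carton where they stand.

Things in the scene. Friction and masses are not known exactly. Their poses are not given: they have to be found in the camera images.
- carrier: Sample carrier: flat white plastic box 150 (x) x 80 (y) x 40 mm high, 0.25-0.5 kg, with an upright grey handle rib near its rear (-x) end. Origin: centre of the underside; z up; +x is the nose, which goes in first. The rib is 30 mm long (x -73 to -43), 16 mm thick (y -8 to 8) and stands from z = 40 to 89; pinch it across y.
- bay: Fixed steel bay on the table, without a floor (the carrier slides on the table). Origin: on the table, middle of the mouth; +x into the bay, +y to the stowing side. Free inside from y = -44 to 104 mm. The mouth is open from y = -44 to 47; a lip closes the rest. The side wall at y = -44 (8 mm thick, 30 mm high, 44 under the cover) starts at x = -70 and guides the carrier in.
- home_wall (a point): Foot of the inner face of the other side wall (bay x = 58, y = 104 mm), against which the stowed carrier's side lies, its origin then at bay y = 64. This wall runs from bay x = 0 to 190, 8 mm thick, 30 mm high in front of this point and 44 behind it.
- cover_edge (a point): Middle of the lower front edge of the low cover plate (bay x = 58, z = 44 mm), 4 mm thick, covering the bay back to x = 190. The carrier's nose goes under it with 4 mm to spare; the handle stays in front.
- shelf_edge (a point): Middle of the lower front edge of the shelf (bay x = 15, z = 180 mm): 190 wide, 180 deep, 12 thick, a carton on it up to z = 242 from bay x = 85. It overhangs the stowed handle, so lean the tool some 35-45 degrees from vertical, fingers pointing in and down. Its four posts, 12 mm thick, stand on the side walls at bay x = 75 and 183.
- lip_nominal (a point): Nominal place of the lip's inner face, on the table: a strip across the front from bay y = 47 to 104, 14 mm high, 8 mm thick. Lip and sprung bar are one set; its depth setting is up to 12 mm nearer or farther in x than this, and is not reported. Behind the lip the stowed carrier's origin is 75 mm farther in than the lip's true face.
- bar_nominal (a point): Nominal place of the free sprung bar's front face (bay x = 143, up to 12 mm off together with the lip). It spans the bay, z = 9 to 39 mm under the cover, and yields 14 mm in +x: 4 N at first, 8 N at its hard stop. With the carrier held at the lip it is pressed in 7 mm; at its stop the carrier has 7 mm to spare behind the lip.
- gel: Bystander: white hand-gel bottle, 66 mm across, 160 mm tall, loose; origin centre of its underside.
- roll: Bystander: paper roll standing on end, 110 mm across, 110 mm tall, loose; origin centre of its underside.
- carton: Bystander: small open cardboard box 110 x 90 x 70 mm high, loose; origin centre of its underside.
There are look-alikes about, which are no part of the job. What is shaped like the carrier but blue or pink is not meant.

How it is judged:
By the outcome, as a careful person would: the job done as asked, in the order asked, and still so for the second after the job is handed in, with the robot touching nothing.
It also fails if it takes over 58 s, if anything falls off the work surface, if the arm or the gripper's body presses on something with over 40 N, if the wrist force passes 120 N, or if a joint passes its speed limit or range.

## Working session

There is one attempt and no reset: what is moved stays moved. The work goes in short steps, Python scripts to look and compute and a tool call to move; the robot and the scene stay as the last step left them, time stands still between calls to the robot, and variables do not carry over. Pictures are saved under pics/ and viewed, at most 10 in all, crops included, and the job is handed in when it is done.

Besides the shell and the picture viewer there is one more tool, called after "Request:" as a command line: name --pt "numbers of a row" for each row, then --argument value for the rest. play_rows: Moves the arm, as the interface text tells. Its arguments: {"type":"object","properties":{"plan":{"type":"array","items":{"type":"array","items":{"type":"number"}}},"grip":{"type":"number"}},"required":["plan"]}

```bash
mkdir -p pics; ls
python3 - <<'E'
from plant import *
import cv2,numpy as np
np.set_printoptions(precision=4,suppress=True)
for c in ["top","side"]:
    s=snapshot(c); cv2.imwrite(f"pics/{c}0.png",s["frame"][:,:,::-1])
    print(c,s["fx"],s["cx"],s["cy"],s["position"],s["attitude"])
    for t in ["carrier","bay","home_wall","cover_edge","shelf_edge","lip_nominal","bar_nominal","gel","roll","carton"]:
        print(t,[(np.round(d["position"],4).tolist(),round(d["score"],2)) for d in spot_point(c,t)])
print(get_obs())
E
```

```text
pics
top 381.71145552046613 276.81085553828206 208.65749743488948 [ 0.3932 -0.019   1.1539] [-174.0659   -0.0075  -89.6177]
carrier [([0.2675, 0.3139, 0.0008], 0.73), ([0.5394, 0.4167, -0.0029], 0.6)]
bay [([0.6044, -0.1147, -0.0013], 0.68)]
home_wall [([0.6769, -0.0202, 0.001], 0.76), ([0.6262, -0.4408, 0.0029], 0.43)]
cover_edge [([0.6996, 0.2765, -0.001], 0.16)]
shelf_edge [([0.6211, -0.0837, 0.1801], 0.97)]
lip_nominal [([0.6201, -0.0381, -0.0002], 0.63)]
bar_nominal [([0.6157, -0.0383, 0.0011], 0.5)]
gel [([0.7023, 0.2748, -0.0005], 0.85)]
roll [([0.4714, -0.4191, 0.0014], 0.7)]
carton [([0.6278, -0.4451, 0.0004], 0.59), ([0.4993, 0.2502, -0.0028], 0.25)]
side 407.72704146977077 277.8406063731568 210.69375432612046 [0.3094 0.7588 0.6978] [-126.3361    0.2157 -164.8437]
carrier [([0.5384, 0.4158, 0.0008], 0.92), ([0.2609, 0.3127, -0.0014], 0.81), ([0.4978, 0.2484, -0.0026], 0.78)]
bay [([0.6048, -0.1157, 0.0004], 0.78)]
home_wall [([0.6834, -0.0227, 0.0008], 0.58)]
cover_edge [([0.6652, -0.0964, 0.0443], 0.75)]
shelf_edge [([0.6259, -0.0925, 0.1797], 0.64)]
lip_nominal [([0.6206, -0.0409, 0.0024], 0.55)]
bar_nominal [([0.7548, -0.1066, -0.0014], 0.55)]
gel [([0.7056, 0.2703, -0.002], 0.85), ([0.62, -0.0418, 0.0038], 0.32)]
roll [([0.465, -0.4174, -0.0004], 0.91)]
carton [([0.6269, -0.44, -0.0023], 0.9)]
{'clock': 1.1, 'joint_pos': array([-54.3689,  20.5456,   0.682 ,   0.0001, -70.1342, -16.5076]), 'qvel': array([ 0.008 ,  0.0349, -0.0032, -0.0242,  0.0008,  0.0846]), 'tau': array([ -0.0006, -58.2406,  29.3308,   7.0028,   0.0124,   0.    ]), 'tool_pos': array([ 0.2211, -0.6377,  0.2456]), 'orientation': array([-179.9979,    0.0005, -160.8765]), 'force': array([-0.1351, -0.1597, -1.0769]), 'moment': array([0.0302, 0.0592, 0.0285]), 'gripper_force': 0.0, 'opening': 0.0877373072510331}
```

View pics/top0.png

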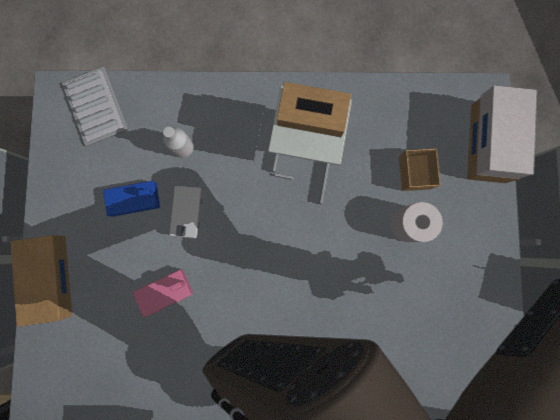

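View pics/side0.png

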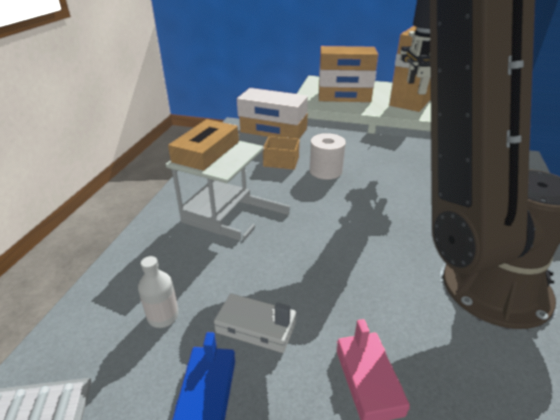

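```bash
cat > h.py <<'E'
import numpy as np, cv2
from scipy.spatial.transform import Rotation as R
from plant import *
np.set_printoptions(precision=4,suppress=True)
def cam(s): return s["position"],R.from_euler('xyz',s["attitude"],degrees=True).as_matrix()
def px(s,P):
    p,A=cam(s);q=(np.atleast_2d(P)-p)@A
    return np.c_[s["fx"]*q[:,0]/q[:,2]+s["cx"],s["fy"]*q[:,1]/q[:,2]+s["cy"]]
def ray(s,u,v,z):
    p,A=cam(s);d=A@np.array([(u-s["cx"])/s["fx"],(v-s["cy"])/s["fy"],1]);return p+d*(z-p[2])/d[2]
def pose(x,y,yaw,P):
    P=np.atleast_2d(P)/1000.;c,s=np.cos(np.radians(yaw)),np.sin(np.radians(yaw))
    return np.c_[x+c*P[:,0]-s*P[:,1],y+s*P[:,0]+c*P[:,1],P[:,2]]
def goal(xyz,yaw,lean,flip=False):
    """tool: z in and down, leaning 'lean' from vertical toward +x of yaw frame, y along frame +-y"""
    l=np.radians(lean);z=np.array([np.sin(l),0,-np.cos(l)]);y=np.array([0,1.,0])*(1 if flip else -1)
    M=np.c_[np.cross(y,z),y,z]
    return np.array(xyz),R.from_euler('z',yaw,degrees=True)*R.from_matrix(M)
def step(xyz,Rg,o=None):
    o=o or get_obs();R0=R.from_euler('xyz',o["orientation"],degrees=True)
    return R0.inv().apply(xyz-o["tool_pos"])*100,(R0.inv()*Rg).as_rotvec(degrees=True)
BOX=[[a,b,c] for c in(0,40) for a,b in((-75,-40),(75,-40),(75,40),(-75,40))]
RIB=[[a,b,c] for c in(40,89) for a,b in((-73,-8),(-43,-8),(-43,8),(-73,8))]
BAY=[[-70,-44,30],[58,-44,30],[-70,-52,30],[-70,-44,0],[0,104,30],[58,104,30],[0,112,30],[15,-65,180],[15,125,180],[195,-65,192],[195,125,192]]
E
python3 - <<'E'
from h import *
out=[]
for c,cr in(("top",[(262,135,100,75),(160,175,60,70)]),("side",[(165,130,135,110),(205,285,100,70)])):
    s=snapshot(c);f=cv2.resize(s["frame"][:,:,::-1],None,fx=4,fy=4,interpolation=cv2.INTER_CUBIC)
    def dr(P,col):
        for u,v in px(s,P): cv2.circle(f,(int(4*u+2),int(4*v+2)),2,col,-1)
    dr(pose(.4985,.2495,-5,BOX),(0,0,255));dr(pose(.4985,.2495,-5,RIB),(0,255,255));dr(pose(.6046,-.115,-10,BAY),(0,255,0))
    row=[f[y*4:(y+h)*4,x*4:(x+w)*4] for x,y,w,h in cr]
    H=max(r.shape[0] for r in row);row=[cv2.copyMakeBorder(r,0,H-r.shape[0],0,8,cv2.BORDER_CONSTANT) for r in row];out.append(np.hstack(row))
for i,o in enumerate(out): print(o.shape); cv2.imwrite(f"pics/z{i}.png",cv2.resize(o,None,fx=min(1,800/o.shape[1]),fy=min(1,800/o.shape[1])))
E
```

```text
(300, 656, 3)
(440, 956, 3)
```

View pics/z0.png

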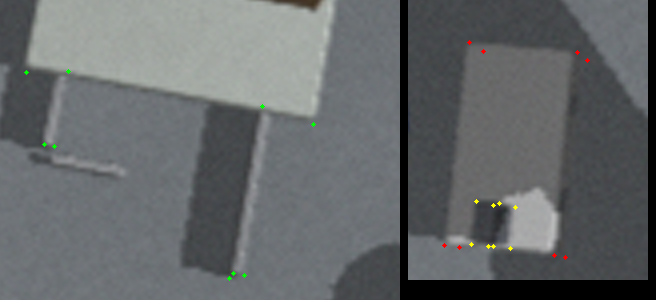

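View pics/z1.png

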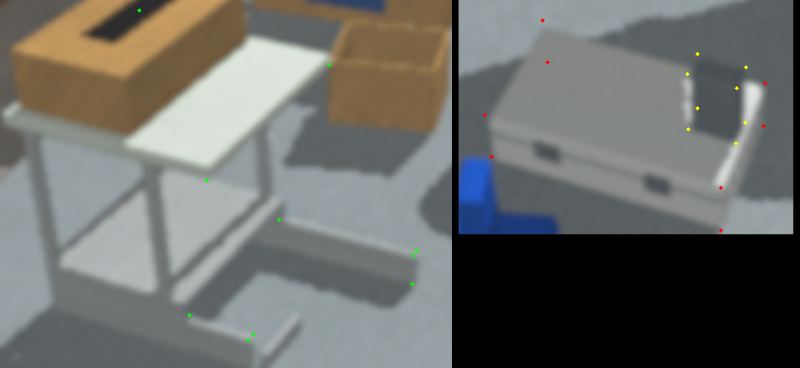

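Request:
play_rows --pt "-3.27 2.44 -0.24 0 0 0" --pt "-3.27 2.44 -0.24 0 0 0" --pt "-3.27 2.44 -0.24 0 0 0" --pt "-3.27 2.44 -0.24 0 0 0" --pt "-3.27 2.44 -0.24 0 0 0" --pt "-3.27 2.44 -0.24 0 0 0" --pt "-3.27 2.44 -0.24 0 0 0" --pt "-3.27 2.44 -0.24 0 0 0" --pt "-3.27 2.44 -0.24 0 0 0" --pt "-3.27 2.44 -0.24 0 0 0" --pt "-1.23 3.77 0 0 0 0" --pt "-1.23 3.77 0 0 0 0" --pt "-1.23 3.77 0 0 0 0" --pt "-1.23 3.77 0 0 0 0" --pt "-1.23 3.77 0 0 0 0" --pt "-1.23 3.77 0 0 0 0" --pt "-1.23 3.77 0 0 0 0" --pt "-1.23 3.77 0 0 0 0" --pt "-1.23 3.77 0 0 0 0" --pt "-1.23 3.77 0 0 0 0"

```text
clock: 2.87
tool_pos: [0.4423, 0.0984, 0.2701]
orientation: [180.0, 0.1, -160.9]
force: [1.4, 0.3, -0.2]
opening: 0.0879
gripper_force: 0.0
```

Run:
```python
from h import *
o=get_obs();print(o["tool_pos"],o["orientation"],o["joint_pos"])
s=snapshot("top")
q=lambda u,v:ray(s,160+(u-408)/4-.5,175+v/4-.5,.04)[:2]
a,b,c,d=q(468,45),q(572,52),q(552,252),q(446,243)
print(a,b,c,d,(a+b+c+d)/4,np.degrees(np.arctan2(*(a-d)[::-1])),np.degrees(np.arctan2(*(b-c)[::-1])))
g=lambda u,v,z:ray(s,262+u/4-.5,135+v/4-.5,z)[:2]
A,B=g(27,68,.18),g(312,117,.18);print("shelf",A,B,(A+B)/2,np.degrees(np.arctan2(*(A-B)[::-1]))-90)
A,B=g(235,274,.03),g(262,112,.03);print("wall",A,B,np.degrees(np.arctan2(*(B-A)[::-1])))
print(px(s,pose(.6046,-.115,-10,[[-70,-44,30],[58,-44,30]])))
print(step(*goal([.4407,.2546,.15],-5.5,0,True)))
```

```text
[0.4423 0.0984 0.2701] [ 179.9788    0.0801 -160.8571] [  37.5881   -2.0008  -23.6277    0.0057  -68.2904 -108.4473]
[0.5749 0.2841] [0.5702 0.2072] [0.423  0.2178] [0.429  0.2951] [0.4993 0.2511] -4.311910649234202 -4.090319324984068
shelf [0.644  0.0049] [ 0.6127 -0.1804] [ 0.6284 -0.0878] -9.57089488227615
wall [ 0.5277 -0.147 ] [ 0.6501 -0.1679] -9.670995688651267
[[319.9661 202.8952]
 [327.1669 161.2041]]
(array([-4.7197, 14.3262, 12.0433]), array([ 0.1159,  0.1361, 24.7585]))
```

Request:
play_rows --pt "-1 2.96 1.6 0 0 0" --pt "-1 2.96 1.6 0 0 0" --pt "-1 2.96 1.6 0 0 0" --pt "-1 2.96 1.6 0 0 0" --pt "-1 2.96 1.6 0 0 0" --pt "0 0 0 0 0 5.83" --pt "0 0 0 0 0 5.83" --pt "0 0 0 0 0 5.83" --pt "0 0 0 0 0 5.83" --pt "0 0 0 0 -5 0" --pt "0 0 0 0 -5 0" --pt "0 0 0 0 -5 0" --pt "0 0 0 0 -5 0" --pt "0 0 0 0 -5 0" --pt "0 0 0 0 -5 0" --pt "0 0 0 0 -5 0" --pt "0 0 0 0 -5 0" --pt "0 0 0 0 0 0"

```text
clock: 4.42
tool_pos: [0.5048, 0.2048, 0.2606]
orientation: [178.9, 29.3, -179.0]
force: [-0.6, -0.8, -1.0]
opening: 0.0871
gripper_force: 0.0
```

Run:
```python
from h import *
o=get_obs();print(o["tool_pos"],o["orientation"],o["joint_pos"])
print(step(*goal([.4412,.2544,.068],-4.2,40,True)))
for c in("wrist","top"):
    s=snapshot(c);f=s["frame"][:,:,::-1].copy()
    for P in(BOX,RIB):
        for u,v in px(s,pose(.499,.2502,-4.2,P)): cv2.circle(f,(int(u),int(v)),2,(0,0,255),-1)
    if c=="wrist": cv2.imwrite("pics/w1.png",f)
    print([(np.round(d["position"],4),round(d["score"],2)) for d in spot_point(c,"carrier")])
```

```text
[0.5048 0.2048 0.2606] [ 178.8898   29.3342 -178.9652] [  52.6878   -6.8516  -49.7509   41.4534  -34.2017 -173.5923]
(array([14.8996,  4.8109, 13.8151]), array([  4.0884, -10.7007,   4.2086]))
[(array([0.54  , 0.4175, 0.0007]), 0.89), (array([0.5006, 0.2558, 0.0017]), 0.74)]
[(array([ 0.2655,  0.3135, -0.0011]), 0.85), (array([ 0.542 ,  0.4167, -0.0006]), 0.77), (array([0.4986, 0.2509, 0.0004]), 0.7)]
```

View pics/w1.png

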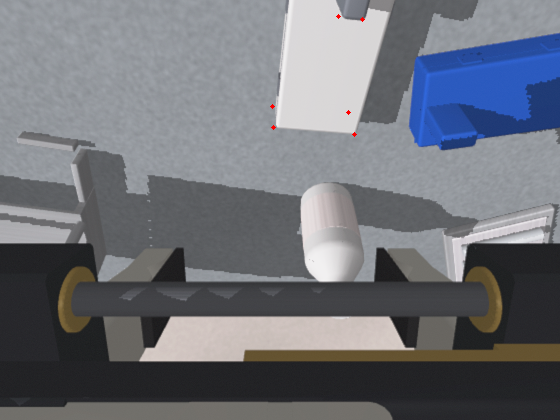

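```bash
cat > kin.py <<'E'
from h import *
from scipy.optimize import least_squares
OBS=[([-54.3689,20.5456,.682,.0001,-70.1342,-16.5076],[.2211,-.6377,.2456],[-179.9979,.0005,-160.8765]),
([37.5881,-2.0008,-23.6277,.0057,-68.2904,-108.4473],[.4423,.0984,.2701],[179.9788,.0801,-160.8571]),
([52.6878,-6.8516,-49.7509,41.4534,-34.2017,-173.5923],[.5048,.2048,.2606],[178.8898,29.3342,-178.9652])]
def r(a,t): return R.from_euler(a,t,degrees=True)
def fk(q,p):
    h,L1,L2,e,T,s4=*p[:5],p[5]
    A=r('z',q[0]);U=A*r('y',q[1]);F=A*r('y',q[1]-q[2]);W=F*r('x',s4*q[3])*r('y',-q[4]);
    P=A.apply([0,-.192,h])+U.apply([0,0,L1])+F.apply([L2,0,e])+W.apply([T,0,0])
    Z=W*r('x',p[6]*q[5]+p[7])*R.from_matrix([[0,0,1],[0,1,0],[-1,0,0]])
    return P,Z
def fit(obs):
    best=None
    for s4 in(1,-1):
        for s6 in(1,-1):
            for c in (0,90,180,270):
                f=lambda x:np.concatenate([np.r_[(P-o[1])*1e3,(Z.inv()*r('xyz',o[2])).magnitude()*100] for o in obs for P,Z in[fk(o[0],[*x[:5],s4,s6,c])])
                k=least_squares(f,[.35,.6,.5,.05,.2])
                if best is None or k.cost<best[0]: best=(k.cost,[*k.x,s4,s6,c],k.fun)
    return best
LO=np.array([-176,-82,-58.2,-173.8,-174.7,-.0]);LO=np.array([-176,-82,-58.2,-173.8,-174.7,-173.6]);HI=np.array([176,121.7,71.7,95.5,-.2,173.6])
def ik(xyz,Rg,p):
    best=None
    for q0 in([20,0,-30,0,-40,30],[20,0,-30,0,-40,-120],[50,0,-30,40,-40,0],[-20,0,-30,-40,-40,0]):
        f=lambda q:np.r_[(fk(q,p)[0]-xyz)*1e3,(Rg.inv()*fk(q,p)[1]).as_rotvec(degrees=True)*3]
        k=least_squares(f,q0,bounds=(LO,HI))
        if best is None or k.cost<best[0]: best=(k.cost,k.x)
    return best
E
python3 - <<'E'
from kin import *
b=fit(OBS);print(b)
p=b[1]
def B(x,y,z): return pose(.6045,-.1152,-9.6,[[x,y,z]])[0]
for fl in(True,False):
  for l in(0,10,20,30,40):
    print(fl,l,"pick",*ik(*goal([.4412,.2544,.068],-4.2,l,fl),p))
    for x in(-220,-150,-100,-40,17): print("   bay",x,*ik(*goal(B(x,0,68),-9.6,l,fl),p))
E
```

```text
Traceback (most recent call last):
  File "kin.py", line 18
    f=lambda x:np.concatenate([np.r_[(P-o[1])*1e3,(Z.inv()*r('xyz',o[2])).magnitude()*100] for o in obs for P,Z in[fk(o[0],[*x[:5],s4,s6,c])])
                                                                                                                                             ^
SyntaxError: closing parenthesis ')' does not match opening parenthesis '['
```

```bash
sed -i 's/s4,s6,c\])\])$/s4,s6,c])]])/' kin.py
cat > chk.py <<'E'
from kin import *
b=fit(OBS);print(b[0],np.array(b[1]),b[2])
p=b[1]
def B(x,y,z): return pose(.6045,-.1152,-9.6,[[x,y,z]])[0]
for fl in(True,False):
  for l in(0,20,40):
    print(fl,l,"pick",*ik(*goal([.4412,.2544,.068],-4.2,l,fl),p))
    for x in(-220,-150,-100,17): print("   bay",x,*ik(*goal(B(x,0,68),-9.6,l,fl),p))
E
python3 chk.py
```

```text
4894.949878933493 [ -0.1203   0.6552   0.3518   0.2505   0.3291  -1.      -1.     270.    ] [ -0.8586   0.8443  34.6179   0.0001 -10.6227  -8.4418  38.541    0.0001
  21.1629 -33.4731 -73.1589   0.0001]
True 0 pick 3.0117103065843573e-26 [  52.1158    5.3817  -48.2793    0.      -36.3389 -146.3158]
   bay -220 12.013505349772432 [  16.8861   -4.8017  -58.2      -0.9547  -37.688  -115.7251]
   bay -150 2.220000747970651e-26 [  13.1909    1.2786  -52.7635    0.      -35.9579 -112.7909]
   bay -100 3.368843493092626e-27 [  10.851     5.943   -47.6297   -0.      -36.4274 -110.451 ]
   bay 17 1.3298540411381818e-26 [   6.9174   16.417   -33.946     0.      -39.6369 -106.5174]
True 20 pick 189.20602010050393 [  60.5233   -0.7617  -55.8961   25.1122  -30.0155 -173.6   ]
   bay -220 1303.7964352008858 [  18.7463   -8.3993  -58.2       4.9953  -34.2596 -122.2619]
   bay -150 356.62606169261227 [  16.8615   -5.0317  -58.2      12.4859  -25.9361 -127.1475]
   bay -100 46.99826293387002 [  15.7241   -2.7091  -58.2      21.4952  -20.0941 -134.6102]
   bay 17 1.0196686413728254e-26 [  10.667     6
[... 1124 characters left out ...]
738 ]
   bay -150 356.6260616925761 [ 16.8615  -5.0317 -58.2     12.4859 -25.9361  52.8525]
   bay -100 46.998262933870485 [ 15.7241  -2.7091 -58.2     21.4952 -20.0941  45.3898]
   bay 17 3.277366706426349e-27 [ 10.667    6.9393 -49.2458  24.802  -16.4052  46.9564]
False 40 pick 1100.4488024516672 [ 72.918   -0.6794 -58.2     45.7181 -43.4807 -26.5916]
   bay -220 4883.488657763851 [ 20.5437 -11.4918 -58.2     11.5014 -31.7616  50.9504]
   bay -150 2946.2333593024323 [ 17.7277  -7.1586 -58.2     20.111  -23.4533  45.4656]
   bay -100 1854.8774654453434 [ 16.1894  -4.2914 -58.2     31.4743 -17.8868  35.8248]
   bay 17 270.10325339436866 [ 13.7303   2.2925 -58.2     95.5    -12.8305 -25.5558]
```

Request:
play_rows --pt "0 0 0 0 4 0" --pt "0 0 0 0 4 0" --pt "0 0 0 0 4 0" --pt "0 0 0 0 0 0"

```text
clock: 4.95
tool_pos: [0.5054, 0.2095, 0.2588]
orientation: [178.9, 16.9, -178.7]
force: [1.2, 2.0, 1.8]
opening: 0.0874
gripper_force: 0.0
```

```bash
python3 -c "
from plant import *
o=get_obs();print([o[k].tolist() for k in('joint_pos','tool_pos','orientation')])"
```

```text
[[50.73906997138525, -1.2712698972582148, -33.02743343503063, 16.413774580059926, -47.486562869034174, -149.28274201806198], [0.5054331983270676, 0.20948777419829512, 0.25878011056612454], [178.94629313858388, 16.85427953295063, -178.70389438777826]]
```

Request:
play_rows --pt "0 0 0 0 0 -7" --pt "0 0 0 0 0 -7" --pt "0 0 0 0 0 -7" --pt "0 0 0 0 0 -7" --pt "0 0 0 0 0 -7" --pt "0 0 0 0 0 -7" --pt "0 0 0 0 0 -7" --pt "0 0 0 0 0 -7" --pt "0 0 0 0 0 -7" --pt "0 0 0 0 0 -7" --pt "0 0 0 0 0 -7" --pt "0 0 0 0 0 -7" --pt "0 0 0 0 0 -7" --pt "0 0 0 0 0 -7" --pt "0 0 0 0 0 -7" --pt "0 0 0 0 -5 0" --pt "0 0 0 0 -5 0" --pt "0 0 0 0 -5 0" --pt "0 0 0 0 0 0"

```text
clock: 6.53
tool_pos: [0.504, 0.2061, 0.2575]
orientation: [-163.0, 11.2, -69.8]
force: [1.0, -0.1, 1.0]
opening: 0.0875
gripper_force: 0.0
```

```bash
python3 -c "
from plant import *
o=get_obs();print([o[k].tolist() for k in('joint_pos','tool_pos','orientation')])"
```

```text
[[39.653745234811545, -1.689787576155561, -25.49633229832318, -6.118326041439013, -46.53557849288017, -17.66135367289063], [0.503979775440466, 0.20610058971746228, 0.2575459062390901], [-162.9558339493584, 11.179949296358176, -69.76884041231823]]
```

Request:
play_rows --pt "0 0 0 0 0 -7" --pt "0 0 0 0 0 -7" --pt "0 0 0 0 0 -7" --pt "0 0 0 0 0 -7" --pt "0 0 0 0 0 -7" --pt "0 0 0 0 0 -7" --pt "0 0 0 0 0 -7" --pt "0 0 0 0 0 -7" --pt "0 0 0 0 0 -7" --pt "0 0 0 0 0 -7" --pt "0 0 0 0 0 0"

```text
clock: 7.45
tool_pos: [0.504, 0.2059, 0.2574]
orientation: [-163.9, -12.0, -2.8]
force: [0.6, 0.0, -0.4]
opening: 0.0875
gripper_force: 0.0
```

```bash
python3 -c "
from plant import *
o=get_obs();print([o[k].tolist() for k in('joint_pos','tool_pos','orientation')],o['clock'])"
```

```text
[[40.060475200496754, -1.6990991892210723, -25.746881368567237, -5.33599573291927, -46.49861384259032, 51.84919274855859], [0.5040023548304835, 0.20594635524470903, 0.25741746845010127], [-163.92790802363768, -11.964065721741848, -2.7966621467831057]] 7.45
```

```bash
cat > kin2.py <<'E'
import kin; from kin import *
OBS=kin.OBS+[([50.73907,-1.27127,-33.02743,16.41377,-47.48656,-149.28274],[.505433,.209488,.25878],[178.946,16.854,-178.704]),
([39.65375,-1.68979,-25.49633,-6.11833,-46.53558,-17.66135],[.50398,.206101,.257546],[-162.956,11.18,-69.769]),
([40.06048,-1.6991,-25.74688,-5.336,-46.49861,51.84919],[.504002,.205946,.257417],[-163.928,-11.964,-2.797])]
def fk(q,p):
    A=r('z',q[0]);U=A*r('y',q[1]);F=A*r('y',q[1]-q[2]);G=F*r('x',-q[3]);W=G*r('y',-q[4])
    P=A.apply([p[7],p[5],p[0]])+U.apply([0,0,p[1]])+F.apply([p[2],0,p[3]])+G.apply([0,p[6],0])+W.apply([p[4],0,p[8]])
    return P,W*r('x',-q[5]+270)*R.from_matrix([[0,0,1],[0,1,0],[-1,0,0]])
def fit(obs):
    f=lambda x:np.r_[np.concatenate([(fk(o[0],x)[0]-o[1])*1e3 for o in obs]),(x-x0)*.3]
    x0=np.array([.35,.6,.5,.05,.2,-.1,-.1,0,0]);k=least_squares(f,x0);return k.cost,k.x,k.fun
kin.fk=fk
E
sed 's/from kin /from kin2 /; s/np.array(b\[1\])/b[1]/' chk.py > chk2.py; python3 chk2.py
```

```text
0.004556791531483258 [ 0.1989  0.6014  0.4636  0.      0.359   0.     -0.1918  0.      0.    ] [-0.0065  0.0034 -0.0271 -0.0005 -0.0127  0.0382 -0.007  -0.0036 -0.
  0.0002  0.0137 -0.0005  0.0036  0.0034 -0.0057  0.0041  0.0046 -0.0049
 -0.0453  0.0004 -0.0109 -0.015   0.0477  0.03   -0.0275  0.      0.    ]
True 0 pick 1.0351209489755921e-26 [  52.0912   16.1537  -32.7973    0.      -41.0489 -146.2912]
   bay -220 2.3998155514900272e-26 [  17.5617    6.3109  -46.5821   -0.      -37.107  -117.1617]
   bay -150 6.022237765511186e-27 [  13.1635   12.5519  -38.1955   -0.      -39.2526 -112.7635]
   bay -100 5.132157036624689e-28 [  10.8267   16.6437  -32.0348   -0.      -41.3215 -110.4267]
   bay 17 2.0182870014306625e-26 [   6.8982   25.7416  -16.8385   -0.      -47.4199 -106.4982]
True 20 pick 286.64784687388357 [  57.212    11.0069  -50.764    26.9172  -23.5772 -173.6   ]
   bay -220 329.7651547524657 [  18.1216   -0.8082  -58.2       4.4796  -17.6721 -120.813 ]
   bay -150 104.5858638608382 [  14.6922    4.9876  -58.2      20.6015  -11.5718 -133.4532]
   bay -100 35.85272726738681 
[... 1215 characters left out ...]
1]
   bay -150 104.58586386010677 [ 14.6922   4.9876 -58.2     20.6015 -11.5718  46.5468]
   bay -100 35.85272726744001 [  9.5485   8.6919 -58.2     36.5391  -7.4507  35.4454]
   bay 17 1.0359891811717362e-26 [  3.2289  17.1362 -49.5419  49.0989  -5.7665  28.9663]
False 40 pick 454.8959909082356 [   9.662     7.3531  -47.6526 -152.9329   -0.2    -128.0782]
   bay -220 35.67635208474481 [ -8.902   -1.9124 -49.3921 -84.2216  -0.2    173.6   ]
   bay -150 40.12408607657915 [ -8.9634   4.431  -42.8055 -84.1405  -0.2    173.6   ]
   bay -100 57.5060413112794 [ -8.9995   8.4578 -38.1713 -84.0822  -0.2    173.6   ]
   bay 17 157.37478875553685 [ -7.4765  16.9077 -27.5677 -78.4982  -0.2    166.9273]
```

```bash
cat > ms.py <<'E'
from kin2 import *
p=fit(OBS)[1]
def ikall(xyz,Rg,n=25,seed=0):
    rng=np.random.default_rng(seed);out=[]
    for _ in range(n):
        q0=rng.uniform(np.maximum(LO,[-60,-40,-58,-173,-120,-173]),np.minimum(HI,[80,60,30,95,0,173]))
        f=lambda q:np.r_[(fk(q,p)[0]-xyz)*1e3,(Rg.inv()*fk(q,p)[1]).as_rotvec(degrees=True)*3]
        k=least_squares(f,q0,bounds=(LO,HI),max_nfev=60)
        if k.cost<.1 and not any(np.abs(k.x-o).max()<2 for o in out): out.append(k.x)
    return out
def B(x,y,z): return pose(.6045,-.1152,-9.6,[[x,y,z]])[0]
E
cat > r.py <<'E'
from ms import *
for fl in(True,False):
  for l in(25,30,35,40,45):
    for nm,xyz,yw in[("pick",[.4412,.2544,.068],-4.2)]+[(x,B(x,y,68),-9.6) for x,y in((-210,0),(-100,0),(0,0),(20,64))]:
        print(fl,l,nm,*[np.round(q).astype(int).tolist() for q in ikall(*goal(xyz,yw,l,fl))])
E
time python3 r.py
```

```text
True 25 pick
True 25 -210
True 25 -100
True 25 0
True 25 20
True 30 pick
True 30 -210
True 30 -100
True 30 0
True 30 20
True 35 pick
True 35 -210
True 35 -100
True 35 0
True 35 20
True 40 pick
True 40 -210
True 40 -100
True 40 0
True 40 20
True 45 pick
True 45 -210 [-32, 0, -51, -104, -16, 31]
True 45 -100 [-25, 9, -41, -107, -11, 29]
True 45 0
True 45 20
False 25 pick
False 25 -210
False 25 -100
False 25 0
False 25 20
False 30 pick
False 30 -210
False 30 -100
False 30 0
False 30 20
False 35 pick
False 35 -210
False 35 -100
False 35 0
False 35 20
False 40 pick
False 40 -210
False 40 -100
False 40 0
False 40 20
False 45 pick
False 45 -210 [-32, 0, -51, -104, -16, -149]
False 45 -100 [-25, 9, -41, -107, -11, -151]
False 45 0
False 45 20
real	0m48.916s
user	0m49.450s
sys	0m0.036s
```

```bash
cat > r.py <<'E'
from ms import *
for l in(42,45,48,52,56,60):
    for nm,xyz,yw in[("pick",[.4412,.2544,.072],-4.2)]+[((x,y),B(x,y,72),-9.6) for x,y in((-210,0),(0,0),(36,0),(5,64),(29,64))]:
        print(l,nm,*[np.round(q).astype(int).tolist() for q in ikall(*goal(xyz,yw,l,True),n=15)])
E
time python3 r.py
```

```text
42 pick
42 (-210, 0)
42 (0, 0)
42 (36, 0)
42 (5, 64)
42 (29, 64)
45 pick
45 (-210, 0) [-29, -1, -51, -101, -14, 26]
45 (0, 0)
45 (36, 0)
45 (5, 64)
45 (29, 64)
48 pick
48 (-210, 0) [-44, 2, -55, -111, -27, 48]
48 (0, 0) [-26, 16, -34, -118, -14, 40]
48 (36, 0) [-22, 18, -28, -111, -10, 30]
48 (5, 64) [-26, 18, -41, -141, -20, 64]
48 (29, 64) [-25, 19, -37, -140, -17, 62]
52 pick
52 (-210, 0)
52 (0, 0) [-35, 20, -41, -133, -28, 63]
52 (36, 0) [-32, 21, -37, -133, -25, 61]
52 (5, 64) [-30, 21, -47, -149, -32, 76]
52 (29, 64) [-28, 22, -44, -149, -30, 75]
56 pick
56 (-210, 0)
56 (0, 0) [-39, 23, -46, -140, -39, 74]
56 (36, 0) [-36, 24, -42, -141, -36, 72]
56 (5, 64) [-32, 25, -51, -153, -44, 82]
56 (29, 64) [-30, 25, -48, -153, -41, 81]
60 pick
60 (-210, 0)
60 (0, 0) [-42, 28, -50, -143, -51, 82]
60 (36, 0) [-39, 28, -46, -144, -47, 80]
60 (5, 64) [-34, 30, -55, -154, -55, 87]
60 (29, 64) [-32, 30, -52, -155, -52, 86]
real	0m17.726s
user	0m18.209s
sys	0m0.062s
```

Run:
```python
from ms import *
x,Rg=goal([.4412,.2544,.12],-4.2,0,False)
print(step(x,Rg)); o=get_obs(); print(Rg.inv().apply(x-o["tool_pos"])*100)
```

```text
(array([-9.2164, -1.0078, 12.8762]), array([-16.1592, -11.6894,   3.0671]))
[-6.6182 -4.3724 13.7417]
```

Request:
play_rows --pt "0 0 0 -4.04 -2.92 0.77" --pt "0 0 0 -4.04 -2.92 0.77" --pt "0 0 0 -4.04 -2.92 0.77" --pt "0 0 0 -4.04 -2.92 0.77" --pt "-1.32 -0.87 2.75 0 0 0" --pt "-1.32 -0.87 2.75 0 0 0" --pt "-1.32 -0.87 2.75 0 0 0" --pt "-1.32 -0.87 2.75 0 0 0" --pt "-1.32 -0.87 2.75 0 0 0" --pt "0 0 0 0 0 0"

```text
clock: 8.28
tool_pos: [0.4379, 0.2537, 0.116]
orientation: [179.8, 0.3, -4.7]
force: [-1.6, -0.7, -0.4]
opening: 0.0876
gripper_force: 0.0
```

Run:
```python
from ms import *
o=get_obs();print(o["tool_pos"],o["orientation"],o["joint_pos"],step(*goal([.4412,.2544,.066],-4.2,0,False)))
s=snapshot("wrist");f=s["frame"][:,:,::-1].copy()
for P in(BOX,RIB):
    for u,v in px(s,pose(.499,.2502,-4.2,P)): cv2.circle(f,(int(u),int(v)),2,(0,0,255),-1)
cv2.imwrite("pics/w2.png",f)
```

```text
[0.4379 0.2537 0.116 ] [179.7857   0.3177  -4.7121] [ 52.248   12.2588 -29.904   -0.2005 -48.1902  33.1746] (array([ 0.3536, -0.1115,  4.9943]), array([ 0.2129,  0.3186, -0.5115]))
```

View pics/w2.png

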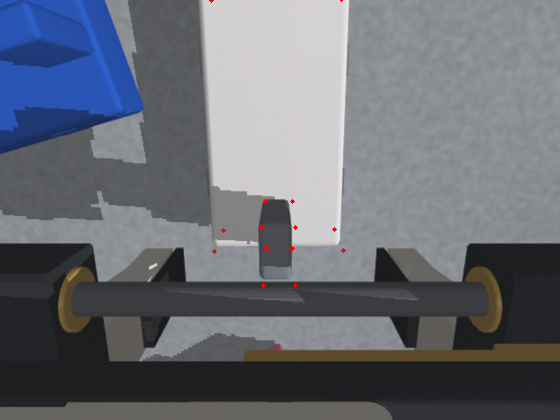

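Request:
play_rows --pt "0.3 -0.15 1.67 0.2 0.3 0" --pt "0.3 -0.15 1.67 0 0 0" --pt "0 0 1.67 0 0 0" --pt "0 0 0 0 0 0"

```text
clock: 8.67
tool_pos: [0.4479, 0.2572, 0.0695]
orientation: [-179.7, -0.2, -4.6]
force: [-0.2, -0.1, -0.5]
opening: 0.0878
gripper_force: 0.0
```

Request:
play_rows --grip 0 --pt "0 0 0 0 0 0" --pt "0 0 0 0 0 0" --pt "0 0 0 0 0 0" --pt "0 0 0 0 0 0" --pt "0 0 0 0 0 0" --pt "0 0 0 0 0 0"

```text
clock: 9.17
tool_pos: [0.4483, 0.2584, 0.0717]
orientation: [-179.5, -0.3, -4.5]
force: [-0.6, -0.0, 0.1]
opening: 0.0532
gripper_force: 0.0
```

```bash
cat > st.py <<'E'
from ms import *
def T(x,y,z,lean,fl,yaw=-9.6):
    g=goal(B(x,y,z),yaw,lean,fl);return g
if __name__=="__main__":
    o=get_obs();print(o["clock"],o["tool_pos"],o["orientation"],o["force"],o["opening"],o["gripper_force"])
    for x in(-220,-100): print(x,B(x,1.5,0),step(*T(x,1.5,o["tool_pos"][2]*1000,0,False)))
E
python3 st.py
```

```text
9.1667 [0.4483 0.2584 0.0717] [-179.4996   -0.2656   -4.4606] [-0.5983 -0.0175  0.1048] 0.05324790319483216 0.0
-220 [ 0.3878 -0.077   0.    ] (array([-3.4201, 33.9086, -0.312 ]), array([-0.5119, -0.243 ,  5.1406]))
-100 [ 0.5062 -0.097   0.    ] (array([ 8.5315, 34.984 , -0.266 ]), array([-0.5119, -0.243 ,  5.1406]))
```

Request:
play_rows --grip 0 --pt "0 0 0.4 0 0 0" --pt "0 0 0 0 0 0" --pt "0 0 0 0 0 0" --pt "0 0 0 0 0 0" --pt "0 0 0 0 0 0" --pt "0 0 0 0 0 0" --pt "0 0 0 0 0 0" --pt "0 0 0 0 0 0"

```text
clock: 9.83
tool_pos: [0.4478, 0.2577, 0.0671]
orientation: [-179.6, -0.2, -4.5]
force: [-1.0, -2.7, 2.4]
opening: 0.0158
gripper_force: 29.9
```

```bash
python3 st.py
```

```text
9.8333 [0.4478 0.2577 0.0671] [-179.5984   -0.1929   -4.4592] [-0.9934 -2.7199  2.4321] 0.015843982253091422 29.93272215127945
-220 [ 0.3878 -0.077   0.    ] (array([-3.375 , 33.84  , -0.2485]), array([-0.41  , -0.1748,  5.1414]))
-100 [ 0.5062 -0.097   0.    ] (array([ 8.5767, 34.9155, -0.2158]), array([-0.41  , -0.1748,  5.1414]))
```

Request:
play_rows --pt "0 0 -0.4 0 0 0" --pt "0 0 -0.4 0 0 0" --pt "-0.29 1.7 0 0 0 0" --pt "-0.29 3.39 0 0 0 0" --pt "-0.29 3.39 0 0 0 0" --pt "-0.29 3.39 0 0 0 0" --pt "-0.29 3.39 0 0 0 0" --pt "-0.29 3.39 0 0 0 0" --pt "-0.29 3.39 0 0 0 0" --pt "-0.29 3.39 0 0 0 0" --pt "-0.29 3.39 0 0 0 0" --pt "-0.29 3.39 0 0 0 0" --pt "0 1.7 0 0 0 0" --pt "0 0 0 0 0 2.57" --pt "0 0 0 0 0 2.57" --pt "0 0 0 0 0 0" --pt "0 0 0 0 0 0"

```text
clock: 11.25
tool_pos: [0.3931, -0.0776, 0.0725]
orientation: [-179.5, -0.2, -9.5]
force: [0.2, -0.0, -2.9]
opening: 0.0163
gripper_force: 30.0
```

```bash
python3 st.py
python3 - <<'E'
from ms import *
o=get_obs();print(o["joint_pos"]);t=o["tool_pos"]
yw=-9.6
ctr=pose(t[0],t[1],yw,[[54,0,8]])[0]
c="top";s=snapshot(c);f=cv2.resize(s["frame"][:,:,::-1],None,fx=4,fy=4,interpolation=cv2.INTER_CUBIC)
def dr(P,col,dz=0):
    for u,v in px(s,P+[0,0,dz]): cv2.circle(f,(int(4*u+2),int(4*v+2)),2,col,-1)
dr(pose(ctr[0],ctr[1],yw,BOX),(0,0,255),.008);dr(pose(ctr[0],ctr[1],yw,RIB),(0,255,255),.008);dr(pose(.6045,-.1152,yw,BAY),(0,255,0))
cv2.imwrite("pics/t3.png",f[560:1120,1000:1500])
for t in("carrier","home_wall","shelf_edge","bay"): print(t,[(np.round(d["position"],4),round(d["score"],2)) for d in spot_point(c,t)])
E
```

```text
11.25 [ 0.3931 -0.0776  0.0725] [-179.5062   -0.2178   -9.5175] [ 0.1912 -0.0441 -2.9489] 0.01629416275735809 29.98363047838211
-220 [ 0.3878 -0.077   0.    ] (array([-0.5273,  0.0321, -0.0023]), array([-0.494 , -0.2175,  0.0834]))
-100 [ 0.5062 -0.097   0.    ] (array([11.4726,  0.0498,  0.0432]), array([-0.494 , -0.2175,  0.0834]))
[ 17.083    6.1971 -45.5741  -0.5611 -37.8142  63.8424]
carrier [(array([ 0.2652,  0.3178, -0.    ]), 0.79), (array([ 0.5436,  0.4163, -0.0013]), 0.74), (array([ 0.4431, -0.0872,  0.0078]), 0.58)]
home_wall [(array([ 0.6826, -0.0198, -0.0004]), 0.61)]
shelf_edge [(array([ 0.6238, -0.0847,  0.1787]), 0.88)]
bay [(array([ 0.6023, -0.1136,  0.0023]), 0.63)]
```

View pics/t3.png

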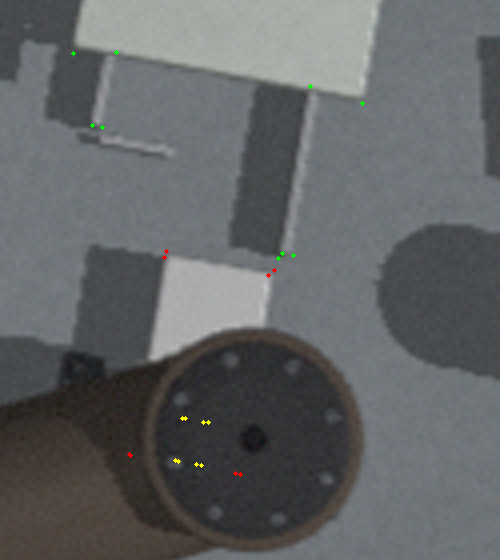

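Request:
play_rows --pt "0 0 0.27 0 0 0" --pt "0 0 0.27 0 0 0" --pt "0 0 0 0 0 0" --pt "0.7 0 0 0 0 0" --pt "0.7 0 0 0 0 0" --pt "0.7 0 0 0 0 0" --pt "0.7 0 0 0 0 0" --pt "0.7 0 0 0 0 0" --pt "0.7 0 0 0 0 0" --pt "0 0 0 0 0 0"

```text
clock: 12.33
tool_pos: [0.4353, -0.0847, 0.067]
orientation: [-179.5, -0.2, -9.6]
force: [0.0, -1.2, 0.3]
opening: 0.016
gripper_force: 30.0
```

```bash
python3 st.py
python3 - <<'E'
from ms import *
s=snapshot("top")
for u,v in((170,153),(165,152),(105,141)):
    w=ray(s,250+u/4-.5,140+v/4-.5,.014); d=w-[.6045,-.1152,0]; print(r('z',9.6).apply(d)*1000)
E
```

```text
12.3333 [ 0.4353 -0.0847  0.067 ] [-179.5462   -0.2022   -9.5617] [ 0.0438 -1.1802  0.3449] 0.016002009709795324 29.98443514108658
-220 [ 0.3878 -0.077   0.    ] (array([-4.8097,  0.0309, -0.0172]), array([-0.4539, -0.202 ,  0.0391]))
-100 [ 0.5062 -0.097   0.    ] (array([7.1902, 0.0392, 0.0251]), array([-0.4539, -0.202 ,  0.0391]))
[-7.0638 51.042  14.    ]
[-6.9635 54.8997 14.    ]
[ -6.5163 101.1001  14.    ]
```

Request:
play_rows --pt "0.8 0 0 0 0 0" --pt "0.8 0 0 0 0 0" --pt "0.8 0 0 0 0 0" --pt "0.8 0 0 0 0 0" --pt "0.8 0 0 0 0 0" --pt "0.8 0 0 0 0 0" --pt "0.8 0 0 0 0 0" --pt "0.8 0 0 0 0 0" --pt "0.8 0 0 0 0 0" --pt "0 0 0 0 0 0"

```text
clock: 13.22
tool_pos: [0.5075, -0.0967, 0.0671]
orientation: [-179.5, -0.3, -9.6]
force: [0.1, -0.1, -2.8]
opening: 0.0159
gripper_force: 30.0
```

```bash
python3 st.py
cat > plan.py <<'E'
from ms import *
o=get_obs();q=o["joint_pos"];print(q)
for fl in(True,False):
  for l in(46,48,50,52,54):
    for x,y in((-105,1.5),(25,1.5),(25,66),(18,66)):
        for s in ikall(*goal(B(x,y,70),-9.6,l,fl),n=12,seed=1): print(fl,l,x,y,s)
E
python3 plan.py
```

```text
13.2167 [ 0.5075 -0.0967  0.0671] [-179.5184   -0.268    -9.5757] [ 0.1043 -0.1081 -2.759 ] 0.015893019460007686 29.986971616744995
-220 [ 0.3878 -0.077   0.    ] (array([-12.124 ,   0.0519,  -0.0572]), array([-0.4817, -0.2679,  0.0254]))
-100 [ 0.5062 -0.097   0.    ] (array([-0.1241,  0.0575, -0.0011]), array([-0.4817, -0.2679,  0.0254]))
[ 10.7383  16.6825 -31.9118  -0.5467 -40.9884  70.0985]
True 46 -105 1.5 [ -29.4052    8.9379  -42.9159 -112.9455  -15.3474   37.7469]
True 46 25 66 [  -9.8615   17.0624  -27.0042 -106.6472   -0.2      16.829 ]
True 46 25 66 [ -19.1102   17.8033  -31.7809 -127.0675   -8.5661   44.0149]
True 46 18 66 [ -20.3394   17.5182  -33.4049 -129.5661  -10.0136   47.5042]
True 48 -105 1.5 [ -36.3466   10.8379  -46.8333 -121.2477  -23.0291   52.0321]
True 48 25 1.5 [ -24.3969   17.9077  -30.4965 -116.1319  -12.2046   36.6771]
True 48 25 66 [ -25.0607   19.4479  -38.5193 -141.8599  -18.7097   63.8457]
True 48 18 66 [ -25.4749   19.1033  -39.4979 -142.1417  -19.3434   64.5166]
True 50 -105 1.5 [ -41.2537   13.1922  -50.2901 -126.4101  -29.9682   62.0269]
True 50
[... 1619 characters left out ...]
False 50 18 66 [ -27.5693   20.5334  -43.0179 -147.1574  -25.834  -108.3805]
False 52 -105 1.5 [ -45.2214   16.115   -53.4203 -129.9829  -36.7968 -109.875 ]
False 52 25 1.5 [ -33.4264   21.0046  -38.6481 -134.3347  -26.4265 -117.297 ]
False 52 25 66 [ -28.5727   22.3348  -44.8475 -150.2434  -31.0773 -104.1375]
False 52 18 66 [ -28.9656   22.0714  -45.7261 -150.1676  -31.686  -103.8012]
False 54 -105 1.5 [ -48.6614   19.7557  -56.3214 -132.5698  -43.8078 -102.6523]
False 54 25 1.5 [ -35.5988   22.6852  -41.458  -138.2978  -32.2137 -111.0159]
False 54 25 66 [ -29.6386   23.9799  -47.1166 -152.3272  -36.648  -100.7183]
False 54 18 66 [ -30.0526   23.7769  -47.9897 -152.194   -37.3025 -100.3937]
```

Request:
play_rows --grip 5 --pt "0 0 0 0 0 0" --pt "0 0 0 0 0 0" --pt "0 0 0 0 0 0" --pt "0 0 0 0 0 0" --pt "0 0 0 0 0 0" --pt "0 0 -2 0 0 0" --pt "0 0 -4 0 0 0" --pt "0 0 -4 0 0 0" --pt "0 0 -4 0 0 0" --pt "0 0 -4 0 0 0" --pt "-3 0 -2 0 0 0" --pt "-3 0 0 0 0 0" --pt "0 0 0 0 0 0"

```text
clock: 14.3
tool_pos: [0.4417, -0.0878, 0.2689]
orientation: [-179.4, -0.3, -9.6]
force: [-0.7, -0.3, -2.3]
opening: 0.05
gripper_force: 0.0
```

```bash
cat > path.py <<'E'
from ms import *
import sys
o=get_obs();qa=o["joint_pos"];print(o["clock"],o["tool_pos"],o["orientation"],qa,o["opening"])
cand=ikall(*goal(B(-103,1.5,180),-9.6,50,True),n=20,seed=2);print(cand)
qb=min(cand,key=lambda s:np.abs(s-qa)[3:].max())
N=int(sys.argv[1]);P0,R0=o["tool_pos"],r('xyz',o["orientation"]);acc=[]
for i in range(1,N+1):
    q=qa+(qb-qa)*i/N;P,Z=fk(q,p)
    acc.append([*np.round(R0.inv().apply(P-P0)*100,2),*np.round((R0.inv()*Z).as_rotvec(degrees=True),2)])
    W=P-Z.apply([0,0,.359]);print(np.round(P,3),"wrist",np.round(W,3),acc[-1]);
    rr=acc[-1];P0=P0+R0.apply(rr[:3])/100;R0=R0*R.from_rotvec(rr[3:],degrees=True)
print(acc)
E
python3 path.py 20
```

```text
14.3 [ 0.4417 -0.0878  0.2689] [-179.3842   -0.3493   -9.6087] [ 13.5832  -2.4158 -23.9956  -0.4626 -67.8573  66.9822] 0.049971551618911016
[]Traceback (most recent call last):
  File "path.py", line 5, in <module>
    qb=min(cand,key=lambda s:np.abs(s-qa)[3:].max())
ValueError: min() iterable argument is empty
```

```bash
cat > r.py <<'E'
from ms import *
for l in(46,50,54):
  for nm,(x,z) in dict(v120=(-103,120),v150=(-103,150),back5=(-103-50*np.sin(np.radians(l)),70+50*np.cos(np.radians(l))),back9=(-103-90*np.sin(np.radians(l)),70+90*np.cos(np.radians(l))),n120=(-45,120),n150=(-45,150)).items():
    print(l,nm,*[np.round(s).astype(int).tolist() for s in ikall(*goal(B(x,1.5,z),-9.6,l,True),n=15,seed=3)])
E
python3 r.py
```

```text
46 v120
46 v150
46 back5
46 back9
46 n120
46 n150
50 v120 [-19, 1, -40, -99, -8, 15]
50 v150
50 back5 [-32, 2, -47, -110, -18, 36]
50 back9
50 n120 [-14, 6, -34, -94, -4, 7]
50 n150
54 v120 [-37, 4, -47, -118, -25, 47]
54 v150 [-24, -2, -41, -103, -12, 22]
54 back5 [-46, 7, -54, -121, -34, 59]
54 back9 [-38, -4, -52, -109, -24, 38]
54 n120 [-33, 9, -42, -122, -22, 49]
54 n150 [-23, 3, -36, -106, -11, 24]
```

```bash
sed -i 's/goal(B(-103,1.5,180),-9.6,50,True)/goal(B(-108,1.5,135),-9.6,54,True)/' path.py; python3 path.py 20
```

```text
14.3 [ 0.4417 -0.0878  0.2689] [-179.3842   -0.3493   -9.6087] [ 13.5832  -2.4158 -23.9956  -0.4626 -67.8573  66.9822] 0.049971551618911016
[array([ -31.3035,    0.4297,  -44.6196, -111.3085,  -18.7314,   35.5528])]
[ 0.431 -0.073  0.245] wrist [ 0.426 -0.109  0.602] [np.float64(-1.31), np.float64(-1.23), np.float64(2.4), np.float64(5.15), np.float64(-0.74), np.float64(6.07)]
[ 0.423 -0.058  0.224] wrist [ 0.411 -0.125  0.577] [np.float64(-1.21), np.float64(-1.04), np.float64(2.2), np.float64(5.05), np.float64(-0.62), np.float64(6.37)]
[ 0.417 -0.042  0.207] wrist [ 0.394 -0.137  0.552] [np.float64(-1.07), np.float64(-0.89), np.float64(1.98), np.float64(4.95), np.float64(-0.47), np.float64(6.64)]
[ 0.413 -0.027  0.192] wrist [ 0.377 -0.147  0.529] [np.float64(-0.92), np.float64(-0.75), np.float64(1.78), np.float64(4.86), np.float64(-0.32), np.float64(6.87)]
[ 0.412 -0.012  0.181] wrist [ 0.358 -0.154  0.506] [np.float64(-0.74), np.float64(-0.67), np.float64(1.56), np.float64(4.78), np.float64(-0.17), np.float64(7.1)]
[0.414 0.001 0.172] wrist [ 0.34  -0.159  0.485] [np.float64(-0.56)
[... 3857 characters left out ...]
 np.float64(0.95), np.float64(8.16)], [np.float64(0.72), np.float64(-1.31), np.float64(0.2), np.float64(4.6), np.float64(1.01), np.float64(8.21)], [np.float64(0.76), np.float64(-1.45), np.float64(0.16), np.float64(4.62), np.float64(1.04), np.float64(8.26)], [np.float64(0.77), np.float64(-1.59), np.float64(0.13), np.float64(4.62), np.float64(1.07), np.float64(8.32)], [np.float64(0.74), np.float64(-1.73), np.float64(0.12), np.float64(4.63), np.float64(1.08), np.float64(8.36)], [np.float64(0.69), np.float64(-1.84), np.float64(0.12), np.float64(4.62), np.float64(1.09), np.float64(8.41)], [np.float64(0.63), np.float64(-1.93), np.float64(0.12), np.float64(4.6), np.float64(1.08), np.float64(8.47)]]
```

```bash
sed -i 's/-9.6,54,True)/-9.6,54,False)/; s/^qb=.*/qb=cand[0]/; s/^print(acc)/print([[float(v) for v in a] for a in acc]); print(max(np.linalg.norm(a[3:]) for a in acc))/' path.py; sed -i 's/np.round(W,3),acc\[-1\])/np.round(W,3),np.round(q).astype(int))/' path.py; python3 path.py 26
```

```text
14.3 [ 0.4417 -0.0878  0.2689] [-179.3842   -0.3493   -9.6087] [ 13.5832  -2.4158 -23.9956  -0.4626 -67.8573  66.9822] 0.049971551618911016
[array([ -31.3035,    0.4297,  -44.6196, -111.3085,  -18.7314, -144.4472])]
[ 0.433 -0.077  0.25 ] wrist [ 0.429 -0.105  0.608] [ 12  -2 -25  -5 -66  59]
[ 0.426 -0.065  0.233] wrist [ 0.418 -0.118  0.588] [ 10  -2 -26  -9 -64  51]
[ 0.42  -0.053  0.219] wrist [ 0.406 -0.129  0.569] [  8  -2 -26 -13 -62  43]
[ 0.416 -0.041  0.206] wrist [ 0.393 -0.138  0.55 ] [  7  -2 -27 -18 -60  34]
[ 0.413 -0.029  0.194] wrist [ 0.379 -0.146  0.532] [  5  -2 -28 -22 -58  26]
[ 0.412 -0.018  0.185] wrist [ 0.366 -0.152  0.515] [  3  -2 -29 -26 -57  18]
[ 0.413 -0.007  0.177] wrist [ 0.351 -0.156  0.498] [  1  -2 -30 -30 -55  10]
[0.415 0.003 0.171] wrist [ 0.337 -0.159  0.481] [  0  -2 -30 -35 -53   2]
[0.418 0.011 0.165] wrist [ 0.323 -0.161  0.466] [ -2  -1 -31 -39 -51  -6]
[0.423 0.018 0.161] wrist [ 0.309 -0.16   0.451] [ -4  -1 -32 -43 -49 -14]
[0.428 0.023 0.158] wrist [ 0.295 -0.158  0.438] [ -5  -1 -33 -47 -47 -22]
[0.435 0.027 0.156] wrist [ 0.282 -0.1
[... 1535 characters left out ...]
 1.65, -3.17, 12.75], [-0.45, -0.1, 0.7, 1.34, -3.3, 12.83], [-0.47, -0.15, 0.6, 1.0, -3.41, 12.89], [-0.52, -0.2, 0.52, 0.66, -3.49, 12.97], [-0.59, -0.22, 0.44, 0.3, -3.55, 13.01], [-0.69, -0.23, 0.37, -0.06, -3.57, 13.07], [-0.8, -0.2, 0.31, -0.44, -3.55, 13.11], [-0.92, -0.12, 0.26, -0.82, -3.5, 13.16], [-1.02, -0.02, 0.22, -1.2, -3.4, 13.19], [-1.11, 0.12, 0.18, -1.59, -3.26, 13.22], [-1.17, 0.29, 0.15, -1.95, -3.07, 13.26], [-1.19, 0.49, 0.13, -2.3, -2.84, 13.29], [-1.17, 0.7, 0.11, -2.62, -2.55, 13.32], [-1.1, 0.91, 0.11, -2.91, -2.22, 13.34], [-0.99, 1.11, 0.1, -3.15, -1.86, 13.38], [-0.83, 1.29, 0.11, -3.35, -1.46, 13.41], [-0.62, 1.44, 0.11, -3.49, -1.04, 13.43]]
13.914977542202502
```

```bash
sed -i 's/-9.6,54,False)/-9.6,54,True)/;' path.py; python3 path.py 28 | tail -2
```

```text
[[-0.96, -0.86, 1.75, 3.69, -0.54, 4.3], [-0.9, -0.77, 1.65, 3.64, -0.48, 4.47], [-0.85, -0.68, 1.53, 3.58, -0.41, 4.6], [-0.77, -0.6, 1.43, 3.54, -0.34, 4.74], [-0.7, -0.54, 1.31, 3.49, -0.26, 4.87], [-0.61, -0.48, 1.21, 3.45, -0.18, 4.98], [-0.52, -0.45, 1.11, 3.4, -0.1, 5.09], [-0.43, -0.42, 1.0, 3.38, -0.03, 5.19], [-0.33, -0.4, 0.9, 3.34, 0.06, 5.27], [-0.24, -0.4, 0.8, 3.33, 0.14, 5.36], [-0.14, -0.41, 0.72, 3.3, 0.21, 5.43], [-0.05, -0.43, 0.63, 3.28, 0.28, 5.5], [0.05, -0.46, 0.56, 3.28, 0.35, 5.55], [0.12, -0.5, 0.48, 3.26, 0.42, 5.62], [0.21, -0.54, 0.41, 3.27, 0.48, 5.65], [0.28, -0.61, 0.35, 3.26, 0.53, 5.71], [0.34, -0.67, 0.31, 3.27, 0.58, 5.74], [0.39, -0.73, 0.25, 3.27, 0.63, 5.78], [0.44, -0.81, 0.21, 3.27, 0.67, 5.81], [0.48, -0.88, 0.18, 3.28, 0.69, 5.84], [0.5, -0.96, 0.16, 3.29, 0.73, 5.87], [0.52, -1.03, 0.13, 3.3, 0.74, 5.9], [0.52, -1.11, 0.11, 3.3, 0.76, 5.92], [0.52, -1.18, 0.11, 3.3, 0.77, 5.95], [0.51, -1.24, 0.1, 3.3, 0.77, 5.98], [0.48, -1.3, 0.1, 3.3, 0.78, 6.0], [0.45, -1.36, 0.1, 3.3, 0.77, 6.02], [0.41, -1.4, 0.11, 3.29, 0.77, 6.05]]
6.929610378657663
```

Request:
play_rows --pt "-0.96 -0.86 1.75 3.7 -0.54 4.3" --pt "-0.9 -0.77 1.65 3.64 -0.48 4.47" --pt "-0.85 -0.68 1.53 3.58 -0.41 4.6" --pt "-0.77 -0.6 1.43 3.54 -0.34 4.74" --pt "-0.7 -0.54 1.31 3.5 -0.26 4.87" --pt "-0.61 -0.48 1.21 3.45 -0.18 4.98" --pt "-0.52 -0.45 1.11 3.4 -0.1 5.1" --pt "-0.43 -0.42 1.0 3.38 -0.03 5.2" --pt "-0.33 -0.4 0.9 3.34 0.06 5.27" --pt "-0.24 -0.4 0.8 3.33 0.14 5.36" --pt "-0.14 -0.41 0.72 3.3 0.21 5.43" --pt "-0.05 -0.43 0.63 3.28 0.28 5.5" --pt "0.05 -0.46 0.56 3.28 0.35 5.55" --pt "0.12 -0.5 0.48 3.26 0.42 5.62"

```text
clock: 15.47
tool_pos: [0.4451, 0.0281, 0.1519]
orientation: [-144.5, 27.5, -76.9]
force: [-0.5, -0.2, -0.6]
opening: 0.0502
gripper_force: 0.0
```

```bash
python3 path.py 14 | sed -n '1,2p;14,$p'
```

```text
15.4667 [0.4451 0.0281 0.1519] [-144.5444   27.5174  -76.8929] [ -8.7888  -0.5028 -34.1239 -56.0128 -43.0028  51.1586] 0.05022158255378521
[array([ -31.3035,    0.4297,  -44.6196, -111.3085,  -18.7314,   35.5528])]
[ 0.502 -0.068  0.141] wrist [ 0.208 -0.06   0.346] [ -28    0  -43 -103  -22   38]
[ 0.501 -0.082  0.138] wrist [ 0.209 -0.053  0.346] [ -30    0  -44 -107  -20   37]
[ 0.498 -0.096  0.135] wrist [ 0.212 -0.047  0.346] [ -31    0  -45 -111  -19   36]
[[0.2, -0.53, 0.38, 3.26, 0.47, 5.65], [0.28, -0.59, 0.33, 3.25, 0.53, 5.69], [0.33, -0.65, 0.27, 3.26, 0.57, 5.73], [0.39, -0.72, 0.23, 3.26, 0.61, 5.77], [0.43, -0.8, 0.19, 3.27, 0.65, 5.79], [0.47, -0.87, 0.15, 3.28, 0.68, 5.83], [0.49, -0.95, 0.13, 3.28, 0.71, 5.85], [0.51, -1.02, 0.11, 3.29, 0.72, 5.88], [0.52, -1.1, 0.09, 3.29, 0.74, 5.9], [0.5, -1.16, 0.08, 3.3, 0.75, 5.93], [0.5, -1.24, 0.08, 3.29, 0.75, 5.96], [0.46, -1.29, 0.08, 3.29, 0.75, 5.98], [0.44, -1.34, 0.08, 3.29, 0.74, 6.01], [0.4, -1.4, 0.09, 3.28, 0.74, 6.03]]
6.904121957207882
```

Request:
play_rows --pt "0.2 -0.53 0.38 3.26 0.47 5.65" --pt "0.28 -0.59 0.33 3.25 0.53 5.7" --pt "0.33 -0.65 0.27 3.26 0.57 5.73" --pt "0.39 -0.72 0.23 3.26 0.61 5.77" --pt "0.43 -0.8 0.19 3.27 0.65 5.8" --pt "0.47 -0.87 0.15 3.28 0.68 5.83" --pt "0.49 -0.95 0.13 3.28 0.71 5.85" --pt "0.51 -1.02 0.11 3.29 0.72 5.88" --pt "0.52 -1.1 0.09 3.29 0.74 5.9" --pt "0.5 -1.16 0.08 3.3 0.75 5.93" --pt "0.5 -1.24 0.08 3.29 0.75 5.96" --pt "0.46 -1.29 0.08 3.29 0.75 5.98" --pt "0.44 -1.34 0.08 3.29 0.74 6.0" --pt "0.4 -1.4 0.09 3.28 0.74 6.03" --pt "0 0 0 0 0 0"

```text
clock: 16.72
tool_pos: [0.4981, -0.0964, 0.135]
orientation: [180.0, 53.9, 170.3]
force: [-0.1, 0.1, 0.5]
opening: 0.0499
gripper_force: 0.0
```

```bash
cat > st2.py <<'E'
from ms import *
import sys
o=get_obs();print(o["clock"],o["tool_pos"],o["orientation"],o["joint_pos"],o["force"],o["opening"],o["gripper_force"])
d=o["tool_pos"]-[.6045,-.1152,0];print("bay",r('z',9.6).apply(d)*1000)
if len(sys.argv)>1: print(step(*goal(B(*[float(a) for a in sys.argv[1:4]]),-9.6,float(sys.argv[4]),True)))
E
python3 st2.py -103 1.5 72 54
python3 - <<'E'
from h import *
s=snapshot("wrist");f=s["frame"][:,:,::-1].copy();
c=pose(.5075,-.0967,-9.6,[[54,0,0]])[0]
for P in(BOX,RIB):
    for u,v in px(s,pose(c[0],c[1],-9.6,P)): cv2.circle(f,(int(u),int(v)),2,(0,0,255),-1)
cv2.imwrite("pics/w4.png",f)
E
```

```text
16.7167 [ 0.4981 -0.0964  0.135 ] [179.9861  53.9456 170.3135] [ -31.1979    0.3969  -44.5347 -111.101   -18.542    35.2081] [-0.0999  0.0535  0.5437] 0.04994780766636984 0.0
bay [-108.0279    0.8015  134.9675]
(array([4.7948, 0.0696, 4.1124]), array([-0.0561, -0.0544, -0.0509]))
```

View pics/w4.png

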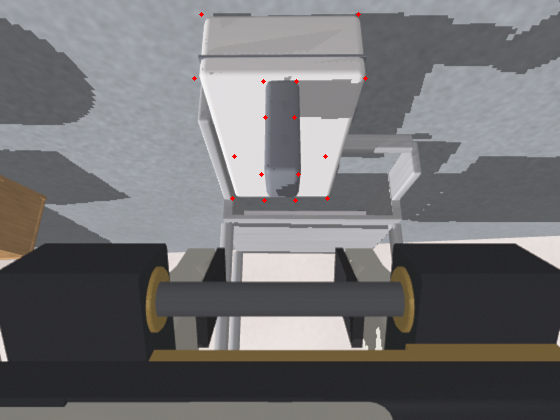

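Request:
play_rows --pt "1.2 0.02 1.03 0 0 0" --pt "1.2 0.02 1.03 0 0 0" --pt "1.2 0.02 1.03 0 0 0" --pt "1.2 0 1.03 0 0 0" --pt "0 0 0 0 0 0"

```text
clock: 17.18
tool_pos: [0.5019, -0.094, 0.0679]
orientation: [179.6, 53.4, 170.6]
force: [-1.1, 0.1, -0.7]
opening: 0.0498
gripper_force: 0.0
```

Request:
play_rows --grip 0 --pt "0 0 0 0 0 0" --pt "0 0 0 0 0 0" --pt "0 0 0 0 0 0" --pt "0 0 0 0 0 0" --pt "0 0 0 0 0 0" --pt "0 0 0 0 0 0" --pt "0 0 0 0 0 0" --pt "0 0 0 0 0 0"

```text
clock: 17.85
tool_pos: [0.5041, -0.0954, 0.0755]
orientation: [-179.7, 54.2, 171.0]
force: [-7.7, -2.0, 12.5]
opening: 0.0159
gripper_force: 30.0
```

```bash
python3 st2.py 8 1.5 72 54
```

```text
17.85 [ 0.5041 -0.0954  0.0755] [-179.699    54.1793  171.0105] [ -47.4205   18.0144  -55.2394 -131.531   -41.8941   74.7903] [-7.6559 -1.9878 12.502 ] 0.015872630145345117 29.99500662088394
bay [-102.2642    2.7626   75.4736]
(array([-6.1704, -0.1957,  9.1437]), array([0.1935, 0.1802, 0.3576]))
```

Request:
play_rows --pt "-0.08 0 -0.06 0 0 0" --pt "0 0 0 0 0 0" --pt "0 0 0 0 0 0" --pt "0 0 0 0 0 0"

```text
clock: 18.18
tool_pos: [0.5037, -0.0953, 0.0755]
orientation: [-179.8, 54.1, 170.9]
force: [-5.6, -1.3, 8.2]
opening: 0.016
gripper_force: 30.0
```

```bash
python3 st2.py 0 0 72 54
```

```text
18.1833 [ 0.5037 -0.0953  0.0755] [-179.793    54.052   170.9146] [ -47.253    17.7661  -55.0819 -131.311   -41.4705   74.2698] [-5.5604 -1.3087  8.1574] 0.01602169780431336 29.994272589683533
bay [-102.6506    2.7717   75.4674]
(array([-5.7437, -0.3386,  8.5126]), array([0.2095, 0.0526, 0.3022]))
```

Request:
play_rows --pt "-0.12 0 -0.09 0 0 0" --pt "0 0 0 0 0 0" --pt "-0.47 0 0.65 0 0 0" --pt "-0.47 0 0.65 0 0 0" --pt "-0.47 0 0.65 0 0 0" --pt "-0.47 0 0.65 0 0 0" --pt "-0.47 0 0.65 0 0 0" --pt "-0.47 0 0.65 0 0 0" --pt "0 0 0 0 0 0"

```text
clock: 18.93
tool_pos: [0.5527, -0.1036, 0.0761]
orientation: [-179.8, 54.0, 170.9]
force: [0.7, 0.2, -2.7]
opening: 0.0159
gripper_force: 30.0
```

```bash
python3 st2.py -5 0 75 54
```

```text
18.9333 [ 0.5527 -0.1036  0.0761] [-179.8038   53.9793  170.902 ] [ -41.4301   18.6601  -49.5505 -134.2101  -36.8301   70.9367] [ 0.6699  0.1958 -2.7185] 0.015851159128836823 29.993094205856323
bay [-53.0345   2.7693  76.1234]
(array([-2.7324, -0.3055,  3.9501]), array([ 0.2099, -0.0202,  0.2952]))
```

Request:
play_rows --pt "-0.43 -0.05 0.68 0 0 0" --pt "-0.47 -0.05 0.65 0 0 0" --pt "-0.47 0 0.65 0 0 0" --pt "-0.47 0 0.65 0 0 0" --pt "-0.47 0 0.65 0 0 0" --pt "-0.47 0 0.65 0 0 0" --pt "0 0 0 0 0 0"

```text
clock: 19.52
tool_pos: [0.6, -0.1125, 0.0756]
orientation: [-179.8, 54.0, 170.9]
force: [0.4, -0.4, -0.9]
opening: 0.0156
gripper_force: 30.0
```

```bash
python3 st2.py 10 0 75 54
```

```text
19.5167 [ 0.6    -0.1125  0.0756] [-179.8052   53.9941  170.8806] [ -37.2965   20.433   -44.1323 -136.0354  -33.088    68.5145] [ 0.4445 -0.4372 -0.8872] 0.015610031818794329 29.994461238384247
bay [-4.8457  1.9524 75.6292]
(array([-0.8208, -0.2035,  1.2373]), array([ 0.194 , -0.0054,  0.2825]))
```

Request:
play_rows --pt "-0.18 0 0.24 0 0 0" --pt "-0.18 0 0.24 0 0 0" --pt "-0.18 0 0.24 0 0 0" --pt "0 0 0 0 0 0"

```text
clock: 19.85
tool_pos: [0.6076, -0.1133, 0.0756]
orientation: [-179.8, 54.0, 170.9]
force: [2.2, 0.8, -0.3]
opening: 0.0156
gripper_force: 30.0
```

Request:
play_rows --pt "-0.18 0 0.24 0 0 0" --pt "0 0 0 0 0 0" --pt "0 0 0 0 0 0"

```text
clock: 20.1
tool_pos: [0.6105, -0.1139, 0.0756]
orientation: [-179.8, 54.0, 170.9]
force: [1.2, 0.3, -0.4]
opening: 0.016
gripper_force: 30.0
```

Request:
play_rows --pt "-0.18 0 0.24 0 0 0" --pt "0 0 0 0 0 0" --pt "0 0 0 0 0 0"

```text
clock: 20.35
tool_pos: [0.6134, -0.1144, 0.0756]
orientation: [-179.8, 54.0, 170.9]
force: [0.9, -1.2, -1.0]
opening: 0.0159
gripper_force: 30.0
```

Request:
play_rows --pt "-0.18 0 0.24 0 0 0" --pt "0 0 0 0 0 0" --pt "0 0 0 0 0 0"

```text
clock: 20.6
tool_pos: [0.6159, -0.1145, 0.0755]
orientation: [-179.8, 53.9, 170.9]
force: [-3.2, 1.0, 2.1]
opening: 0.0155
gripper_force: 30.0
```

```bash
python3 st2.py 10 0 75 54
```

```text
20.6 [ 0.6159 -0.1145  0.0755] [-179.8472   53.9262  170.8723] [ -35.9363   20.9949  -42.1988 -136.3314  -31.634    67.4513] [-3.165   1.0443  2.1169] 0.015539597830992664 29.995776414871216
bay [11.108   2.6108 75.5443]
(array([ 0.1105, -0.2603, -0.0585]), array([ 0.2292, -0.0734,  0.278 ]))
```

Request:
play_rows --pt "-0.18 0 0.24 0 0 0" --pt "0 0 0 0 0 0" --pt "0 0 0 0 0 0"

```text
clock: 20.85
tool_pos: [0.6185, -0.1149, 0.0755]
orientation: [-179.8, 53.9, 170.9]
force: [-6.0, 0.3, 4.2]
opening: 0.0159
gripper_force: 30.0
```

Request:
play_rows --pt "-0.18 0 0.24 0 0 0" --pt "0 0 0 0 0 0" --pt "0 0 0 0 0 0"

```text
clock: 21.1
tool_pos: [0.6213, -0.1153, 0.0755]
orientation: [-179.8, 53.9, 170.9]
force: [-7.5, 1.2, 5.1]
opening: 0.0158
gripper_force: 30.0
```

Request:
play_rows --pt "-0.18 0 0.24 0 0 0" --pt "0 0 0 0 0 0" --pt "0 0 0 0 0 0"

```text
clock: 21.35
tool_pos: [0.624, -0.1157, 0.0755]
orientation: [-179.8, 53.9, 170.9]
force: [-9.3, 0.9, 6.3]
opening: 0.0156
gripper_force: 30.0
```

```bash
python3 st2.py 21 1 75.5 54
```

```text
21.35 [ 0.624  -0.1157  0.0755] [-179.8462   53.882   170.8704] [ -35.2735   21.2912  -41.1743 -136.4257  -30.8562   66.8798] [-9.3382  0.947   6.2885] 0.015598281815090393 29.999151527881622
bay [19.3658  2.7295 75.4969]
(array([-0.0957, -0.1739,  0.1311]), array([ 0.2264, -0.1176,  0.277 ]))
```

Request:
play_rows --pt "-0.17 0 0.06 0 0 0" --pt "0 0 0 0 0 0" --pt "0 0 0 0 0 0"

```text
clock: 21.6
tool_pos: [0.6249, -0.1159, 0.0758]
orientation: [-179.8, 53.8, 170.9]
force: [-10.0, 0.4, 4.8]
opening: 0.0156
gripper_force: 30.0
```

```bash
python3 st2.py 21 64 75.5 54
python3 - <<'E'
from h import *
s=snapshot("wrist");f=s["frame"][:,:,::-1].copy();cv2.imwrite("pics/w5.png",f)
E
```

```text
21.6 [ 0.6249 -0.1159  0.0758] [-179.8494   53.7807  170.8572] [ -35.0734   21.1747  -40.9045 -136.2008  -30.4167   66.4247] [-10.036    0.3983   4.764 ] 0.015646727422627352 29.999524354934692
bay [20.2138  2.7432 75.8376]
(array([-0.0481,  6.1252,  0.1067]), array([ 0.2188, -0.2189,  0.2698]))
```

View pics/w5.png

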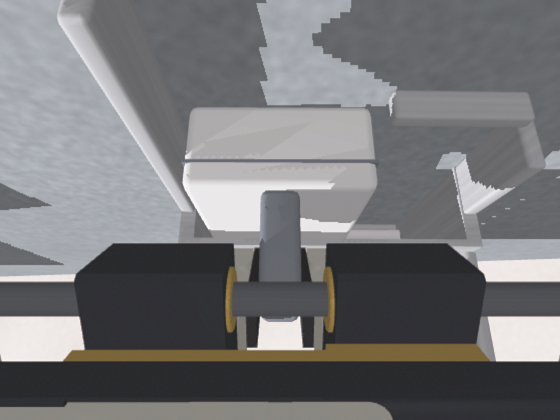

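Run:
```python
from ms import *
s=snapshot("wrist");g=s["frame"].mean(2)
bay=lambda u,v,z:r('z',9.6).apply(ray(s,u,v,z)-[.6045,-.1152,0])*1000
for u in(420,460,500): print(u,np.round(g[88:132:2,u]).astype(int))
for v in(118,122,126): print("lip",bay(460,v,.014))
print("rear bottom",bay(230,106,0),bay(330,106,0),"lip end",bay(392,110,.014))
for u in(230,330): print(u,np.round(g[98:120:2,u]).astype(int))
```

```text
420 [105 114 136 137 138 140 141 138 138 138 139 137 137 140 140 129 118 118
 115 107 110 110]
460 [105 104 132 135 136 139 143 138 137 138 139 137 137 139 141 133 119 117
 115 110 108 105]
500 [105 106 127 137 137 140 142 139 137 138 139 138 137 137 140 136 123 117
 116 113 106 108]
lip [-8.4891 75.1793 14.    ]
lip [-5.7279 76.4576 14.    ]
lip [-2.8678 77.7816 14.    ]
rear bottom [  3.6519 -18.1857   0.    ] [ 3.2756 25.7547  0.    ] lip end [-13.5104  46.6737  14.    ]
230 [104 105 105 103 104 153 168 171 171 172 171]
330 [172 169 173 124 103 146 169 177 176 176 177]
```

Request:
play_rows --pt "0 0.3 0 0.2 0 0.27" --pt "0 0.5 0 0 0 0" --pt "0 0.5 0 0 0 0" --pt "0 0.5 0 0 0 0" --pt "0 0 0 0 0 0"

```text
clock: 22.12
tool_pos: [0.6283, -0.0989, 0.0757]
orientation: [180.0, 53.8, 170.3]
force: [-5.7, -2.9, 2.1]
opening: 0.0164
gripper_force: 30.0
```

```bash
python3 st2.py 20.5 64 75.5 54
```

```text
22.1167 [ 0.6283 -0.0989  0.0757] [179.9645  53.7595 170.2621] [ -33.8408   21.5898  -42.8556 -141.1042  -31.699    70.351 ] [-5.6809 -2.9431  2.08  ] 0.01644587824772147 30.000861883163452
bay [20.7495 20.0298 75.7378]
(array([ 0.0402,  4.397 , -0.0119]), array([-0.0759, -0.2404, -0.0814]))
```

Request:
play_rows --pt "0 0.5 0 0 0 0" --pt "0 0.5 0 0 0 0" --pt "0 0.5 0 0 0 0" --pt "0 0.5 0 0 0 0" --pt "0 0.5 0 0 0 0" --pt "0 0.5 0 0 0 0" --pt "0 0.5 0 0 0 0" --pt "0 0 0 0 0 0"

```text
clock: 22.78
tool_pos: [0.6342, -0.0643, 0.0758]
orientation: [179.9, 53.8, 170.3]
force: [-7.2, -3.2, 1.8]
opening: 0.0159
gripper_force: 30.0
```

```bash
python3 st2.py 20.5 64 75.5 54
```

```text
22.7833 [ 0.6342 -0.0643  0.0758] [179.9455  53.7635 170.2572] [ -30.6731   22.3281  -46.0207 -149.0408  -34.1832   76.3499] [-7.2366 -3.1539  1.7509] 0.015858430027464798 30.00088334083557
bay [20.7927 55.1638 75.7623]
(array([ 0.0398,  0.8836, -0.009 ]), array([-0.0608, -0.2365, -0.0843]))
```

Now feel for the wall in small steps.

Request:
play_rows --pt "0 0.3 0 0 0 0" --pt "0 0.3 0 0 0 0" --pt "0 0 0 0 0 0" --pt "0 0 0 0 0 0"

```text
clock: 23.12
tool_pos: [0.6353, -0.0587, 0.0758]
orientation: [180.0, 53.8, 170.3]
force: [-5.9, -3.3, 1.1]
opening: 0.0156
gripper_force: 30.0
```

Request:
play_rows --pt "0 0.15 0 0 0 0" --pt "0 0 0 0 0 0" --pt "0 0 0 0 0 0"

```text
clock: 23.37
tool_pos: [0.6355, -0.0574, 0.0758]
orientation: [180.0, 53.8, 170.3]
force: [-6.8, -4.5, 1.9]
opening: 0.0158
gripper_force: 30.0
```

Request:
play_rows --pt "0 0.15 0 0 0 0" --pt "0 0 0 0 0 0" --pt "0 0 0 0 0 0"

```text
clock: 23.62
tool_pos: [0.6358, -0.056, 0.0759]
orientation: [180.0, 53.8, 170.3]
force: [-6.6, -3.9, 1.8]
opening: 0.016
gripper_force: 30.0
```

```bash
python3 st2.py 20.5 64 75.5 54
```

```text
23.6167 [ 0.6358 -0.056   0.0759] [179.9604  53.7723 170.253 ] [ -29.7757   22.5163  -46.7278 -150.9729  -34.8008   77.6629] [-6.6225 -3.9403  1.7846] 0.016027820140496096 30.0017112493515
bay [20.9965 63.5893 75.856 ]
(array([ 0.0581,  0.041 , -0.0191]), array([-0.0791, -0.2277, -0.0867]))
```

Request:
play_rows --pt "0 0.15 0 0 0 0" --pt "0 0 0 0 0 0" --pt "0 0 0 0 0 0"

```text
clock: 23.87
tool_pos: [0.636, -0.0545, 0.0758]
orientation: [180.0, 53.8, 170.2]
force: [-7.8, -4.5, 1.5]
opening: 0.0159
gripper_force: 30.0
```

Request:
play_rows --pt "0 0.15 0 0 0 0" --pt "0 0 0 0 0 0" --pt "0 0 0 0 0 0"

```text
clock: 24.12
tool_pos: [0.6362, -0.0543, 0.0759]
orientation: [180.0, 53.7, 170.1]
force: [-13.5, -11.6, 3.5]
opening: 0.0154
gripper_force: 30.0
```

Request:
play_rows --pt "0.12 0 -0.16 0 0 0" --pt "0 0 0 0 0 0" --pt "0 0 0 0 0 0"

```text
clock: 24.37
tool_pos: [0.6349, -0.0541, 0.0762]
orientation: [180.0, 53.8, 170.1]
force: [-9.0, -10.2, 2.4]
opening: 0.0162
gripper_force: 30.0
```

Request:
play_rows --pt "0.12 0 -0.16 0 0 0" --pt "0 0 0 0 0 0" --pt "0 0 0 0 0 0"

```text
clock: 24.62
tool_pos: [0.6334, -0.0538, 0.0763]
orientation: [180.0, 53.8, 170.1]
force: [-5.5, -10.1, -0.4]
opening: 0.0156
gripper_force: 30.0
```

```bash
python3 st2.py 17 65 75.5 54
python3 - <<'E'
from h import *
for c in("top","side","wrist"):
    snapshot(c)
    print(c,[(r0:=R.from_euler('z',9.6,degrees=True).apply(np.array(d["position"])-[.6045,-.1152,0])*1000).round(1).tolist()+[round(d["score"],2)] for d in spot_point(c,"carrier")])
E
```

```text
24.6167 [ 0.6334 -0.0538  0.0763] [179.9753  53.8422 170.1375] [ -29.7465   22.4653  -47.3817 -151.6345  -35.3706   78.2853] [ -5.4641 -10.057   -0.4416] 0.015636012915654033 30.01096934080124
bay [18.2289 65.3201 76.2963]
(array([ 0.1367, -0.0325, -0.0521]), array([-0.1875, -0.1578, -0.1546]))
top [[-151.0, 512.3, -2.9, 0.72], [-409.3, 367.9, 2.5, 0.6], [75.5, 63.5, -0.2, 0.59]]
side [[-406.8, 366.3, -0.5, 0.66], [73.6, 62.4, 2.8, 0.64]]
wrist [[70.7, 67.8, 3.8, 0.7], [1.4, 78.3, 2.3, 0.69]]
```

Request:
play_rows --pt "0.09 -0.05 -0.12 0 0 0" --pt "0 0 0 0 0 0" --pt "0 0 0 0 0 0"

```text
clock: 25.17
tool_pos: [0.6328, -0.054, 0.0765]
orientation: [180.0, 53.9, 170.2]
force: [3.3, -6.1, -5.3]
opening: 0.0159
gripper_force: 30.0
```

Request:
play_rows --pt "0.09 0 -0.12 0 0 0" --pt "0 0 0 0 0 0" --pt "0 0 0 0 0 0"

```text
clock: 25.42
tool_pos: [0.632, -0.0539, 0.0767]
orientation: [180.0, 54.0, 170.2]
force: [8.3, -4.7, -9.1]
opening: 0.016
gripper_force: 30.0
```

Request:
play_rows --pt "-0.06 0 0.16 0 0 0" --pt "0 0 0 0 0 0" --pt "0 0 0 0 0 0"

```text
clock: 25.67
tool_pos: [0.6325, -0.0537, 0.0761]
orientation: [180.0, 53.9, 170.2]
force: [-2.1, -6.6, -1.0]
opening: 0.0155
gripper_force: 30.0
```

```bash
python3 st2.py 17 65 75.5 54
```

```text
25.6667 [ 0.6325 -0.0537  0.0761] [179.9777  53.9122 170.1954] [ -29.86     22.5134  -47.5259 -151.5578  -35.6359   78.3771] [-2.0877 -6.5572 -0.9776] 0.015504861988020585 30.00112384557724
bay [17.3205 65.2567 76.1337]
(array([ 0.07  , -0.0258,  0.0115]), array([-0.1431, -0.0877, -0.1204]))
```

Request:
play_rows --grip 4 --pt "0 0 0 0 0 0" --pt "0 0 0 0 0 0" --pt "0 0 0 0 0 0" --pt "0 0 0 0 0 0" --pt "0 0 0 0 0 0" --pt "0 0 0 0 0 0"

```text
clock: 26.17
tool_pos: [0.6319, -0.0517, 0.0762]
orientation: [180.0, 53.9, 170.4]
force: [0.3, 0.4, -0.6]
opening: 0.0392
gripper_force: 0.0
```

```bash
python3 st2.py
python3 - <<'E'
from ms import *
print(ikall(*goal(B(-56,65,129),-9.6,54,True),n=15))
for c in("top","side","wrist"):
    snapshot(c)
    print(c,[r('z',9.6).apply(np.array(d["position"])-[.6045,-.1152,0]).round(4).tolist()+[round(d["score"],2)] for d in spot_point(c,"carrier")])
E
```

```text
26.1667 [ 0.6319 -0.0517  0.0762] [179.9869  53.9401 170.4223] [ -29.752    22.4911  -47.603  -151.4579  -35.7289   78.3812] [ 0.3451  0.4185 -0.5823] 0.03918902217605848 0.0
bay [16.3867 67.1669 76.1955]
[array([ -29.202 ,    7.42  ,  -47.5758, -136.6082,  -23.2709,   60.8493])]
top [[-0.1528, 0.5137, -0.0036, 0.86], [-0.4042, 0.3689, -0.0014, 0.77], [0.0754, 0.0639, -0.0004, 0.63], [-0.082, -0.3199, 0.003, 0.63]]
side [[-0.4093, 0.3624, 0.002, 0.86], [-0.1502, 0.5087, 0.0021, 0.71], [0.0762, 0.0599, 0.0006, 0.65]]
wrist [[0.0767, 0.0665, 0.0036, 0.74]]
```

Released, no forces on the tool. Retreat straight back along the tool axis.

Request:
play_rows --pt "0 -0.15 -0.8 0 0 0" --pt "0 0 -1.2 0 0 0" --pt "0 0 -1.6 0 0 0" --pt "0 0 -1.8 0 0 0" --pt "0 0 -1.8 0 0 0" --pt "0 0 -1.8 0 0 0" --pt "0 0 0 0 0 0"

```text
clock: 27.05
tool_pos: [0.558, -0.0413, 0.1317]
orientation: [-179.8, 54.1, 170.6]
force: [-0.1, 0.1, 0.5]
opening: 0.04
gripper_force: 0.0
```

```bash
python3 st2.py
python3 - <<'E'
from ms import *
for c in("top","side","wrist"):
    s=snapshot(c)
    print(c,[r('z',9.6).apply(np.array(d["position"])-[.6045,-.1152,0]).round(4).tolist()+[round(d["score"],2)] for d in spot_point(c,"carrier")])
f=s["frame"][:,:,::-1].copy()
c0=pose(.6045,-.1152,-9.6,[[72,64,0]])[0]
for P in(BOX,RIB):
    for u,v in px(s,pose(c0[0],c0[1],-9.6,P)): cv2.circle(f,(int(u),int(v)),2,(0,0,255),-1)
cv2.imwrite("pics/w6.png",f)
E
```

```text
27.05 [ 0.558  -0.0413  0.1317] [-179.7813   54.1295  170.6012] [ -29.0166    6.7755  -47.5284 -136.1059  -22.7817   60.2092] [-0.1475  0.073   0.5116] 0.03996729224504615 0.0
bay [-58.1462  65.1632 131.7256]
top [[0.0717, 0.0674, 0.0036, 0.88], [-0.1529, 0.5108, -0.0016, 0.77], [-0.405, 0.3695, 0.0032, 0.66]]
side [[-0.1535, 0.5124, 0.002, 0.66], [0.0712, 0.0635, 0.0025, 0.65], [-0.4077, 0.3619, 0.0016, 0.59], [0.0024, 0.0756, 0.0025, 0.56], [0.0294, 0.3984, -0.0021, 0.39]]
wrist [[0.0729, 0.0659, 0.0016, 0.58]]
```

View pics/w6.png

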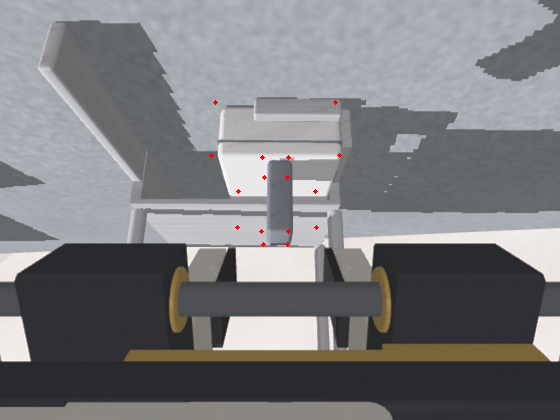

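The wrist view shows the carrier square behind the lip (pixels 255–340, 97–120) with its side flush on the home wall (about column 343). The gripper is clear of everything.

```bash
python3 -c "
from plant import *
print(close_job())"
```

```text
the job is handed in; nothing more can be done
None
```

The white carrier is stowed behind the lip, flat against the home wall and held by the spring; the gripper has let go and is clear, and I handed the job in at about 27 s (one release and regrasp in the mouth, needed to lean the tool about 54°, past the suggested 35–45°).

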